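# Fold the wide bookrest flat on the mahjong table

### The arm

A 6-joint arm with a two-finger parallel gripper is mounted at the origin on the work surface. World frame = base frame: x ahead of the robot, y to its left, z up, the work surface at z = 0. Lengths are in mm, angles in rad, forces in N, time in s.
With the tool pointing down it reaches from about 275 to 875 mm from the base axis. Payload 12.5 kg.
Tool frame: the origin (TCP) lies midway between the tips of the shut fingers; the grasp point (between the pads) lies 19 mm behind it; z points along the fingers, y is the line along which they close (so a half turn about z gives the same grasp; the last joint's range is limited). The gripper opens to 85 mm and grips with 20 to 120 N. Pads are 22 mm wide; open, the fingers measure 114 mm over their backs; the gripper's body (76 mm by 85 mm) begins 54 mm behind the grasp point. The pads swing forward as they close: fully open they stand 13 mm farther back than shut.
Start: joints at [-1.223, 0.351, 1.652, -0, 1.139, -0.085], TCP at [230.694, -499.264, 231.29] pointing down, gripper open.
Joint ranges: [-2.75, 2.75], [-0.79, 2.1], [0.01, 2.65], [-1.57, 4.71], [0.07, 3.14], [-2.87, 2.87]. Speed limits (rad/s): [2.22, 2.22, 2.79, 3.14, 3.14, 3.14].

### API

Orientations are given as [roll, pitch, yaw] about the fixed x, y, z axes, in that order (R = Rz(yaw) Ry(pitch) Rx(roll)).
In Python, from workcell import manip, fingers, solver, grab_frame, job_done, monitor gives the robot as it stands. The module is installed in compiled form; this text tells all that it offers. Calls block until the motion is done:
- manip.move_pose(position, orientation): joint-space move of the TCP to a pose.
- manip.servo_line(position, v=150, orientation=None, force_limit=None): straight line of the TCP; orientation=None keeps the orientation; v is the mean speed in mm/s. With force_limit (N) it stops when the force on the tool has changed by that much, and returns True; else False.
- manip.goto_joints(angles): joint-space move.
- fingers.gripper_open() and fingers.clamp(): open the fingers fully, or close them until they stop; the grip force is fixed at half the most.
- manip.wait(seconds).
- solver.ik(position, orientation): joint angles nearest the present ones, or None.
- grab_frame(name): name is "side" or "top"; returns a dict with "color" (400x640x3 uint8, red, green, blue), "intrinsics" (3x3 intrinsics, pixels), "R" (3x3) and "t" (3): a world point X has camera coordinates R X + t. Camera axes: x right, y down, z forward; pixel columns grow to the right and rows downward; lengths in mm; the calibration is good to about 2 mm. A picture is of the moment at which its call begins. There is no depth.
A pose or a line that the arm cannot do raises manip.Unreachable and nothing moves.
- job_done(): hands the job in; it is judged then, once.
Readings, each from a call of its own:
- monitor.read_time(): time.
- monitor.read_joint_positions(): joint angles.
- monitor.read_qd(): joint speeds.
- monitor.read_tau(): joint torques, N m.
- monitor.read_tcp_pos(): TCP position.
- monitor.read_tool_rot(): TCP orientation.
- monitor.read_contact_force(): force on the tool from outside, world axes, zero at the start.
- monitor.read_moment(): the same for the moment, N m.
- monitor.read_finger_gap(): opening from 0.0 (shut) to 1.0 (fully open).
- monitor.read_grip_force(): force on a finger pad.
Only numpy, scipy, OpenCV 4.12 (cv2) and the standard library are available. Lean on these libraries where they do the work, as an engineer would, in place of code of your own. Each camera call takes 0.05 s, during which the arm holds its last target. There are 200 camera calls.

### The job

Two wooden bookrests stand propped open on the mahjong table; fold the wide one away so that the tiles can be laid out. Lift its board by the round tab on the free edge, up through the remaining notches and past the last one until the prop underneath lets go, then lower it gently, without letting it slam, all the way down flat and let go of it. Leave the narrow bookrest propped as it is.

Things in the scene. Friction and masses are not known exactly. Their poses are not given: they have to be found in the camera images.
- wide_board (a joint): Tilt (rad) of the wide rest's board: 0 flat, grows as the free edge rises, stop 1.40. A prop underneath drags over notches: it rises freely (3 N at the tab) but sinks back only to the next notch (every 0.1 from 0.46 to 1.0; starts in one); above 1.0 the prop holds it anywhere. Between 1.1 and 1.19 (go to 1.3) the prop springs clear; then the board can be lowered to flat, and falls if let go.
- wide_tab (a point): Centre of the round tab mid free edge of the wide rest's board (206 mm wide, 200 long, 10 thick, 0.45 kg): a cylinder 18 mm in diameter, 24 mm long, parallel to the hinge, on a 12 mm wide neck, 35 mm out from the board's edge. Pinch it from above by its flat ends, fingers closing along the hinge; it turns between the pads as the board swings. Height 45 mm when flat, 270 mm at 1.3 rad.
- wide_hinge (a point): Middle of the wide rest's hinge line, at the end far from the robot, 45 mm above the table, fixed. y along the hinge, z up, x level, pointing away from the tab: at tilt q the tab lies at x = -0.235 cos q, y = 0, z = 0.235 sin q (m) in this frame. The wooden base is 250 mm long, 210 wide, 12 thick, with side rails 40 mm high; it reaches 220 mm from the hinge towards the tab.
- narrow_tab (a point): Centre of the same tab on the narrow bookrest, built alike but only 110 mm wide (board 106 mm), to the left or right of the wide one. It starts propped in one of its notches and must stay so.

How it is judged (in metres and radians):
On the way:
1. the wide board is raised past its last notch, to where its prop lets go (tilt over 1.08 rad) (value of joint wide_board above 1.08 rad), for 0.1 s.
At the end, for the whole second after the job is handed in: The wide board lies flat (tilt under 0.12 rad) and still, and the tab of the narrow bookrest is within 30 mm of where it started, so that rest is still propped in its notch (value of joint wide_board below 0.12 rad and velocity of joint wide_board between -0.1 and 0.1 rad/s and distance of narrow_tab from where it was at the start of the episode below 0.03 m); the robot touches nothing.
It fails at once if the wide board slams down: it comes within 0.2 rad of flat falling faster than 1.8 rad/s (value of joint wide_board below 0.2 rad and velocity of joint wide_board below -1.8 rad/s).
It fails at once if the narrow bookrest is disturbed: its tab moves more than 30 mm (distance of narrow_tab from where it was at the start of the episode above 0.03 m).
It also fails if it takes over 35 s, if anything falls off the work surface, if the arm or the gripper's body presses on something with over 40 N, if the wrist force passes 120 N, or if a joint passes its speed limit or range.

## Working session

There is one attempt and no reset: what is moved stays moved. The work goes in short steps, each a Python script; the robot and the scene stay as the last script left them, time stands still between calls to the robot, and variables do not carry over. Pictures are saved under pics/ and viewed, at most 10 in all, crops included, and the job is handed in when it is done.

```bash
mkdir -p pics; python3 - <<'E'
from workcell import *
import cv2,pickle
for n in ("top","side"):
    f=grab_frame(n); pickle.dump(f,open(n+"0.pkl","wb"))
    cv2.imwrite(f"pics/{n}0.png",f["color"][:,:,::-1]); print(n,f["intrinsics"].tolist(),f["R"].tolist(),f["t"].tolist())
E
```

```text
top [[415.34069554722805, 0.0, 319.975758679288], [0.0, 415.34069554722805, 203.8026576264484], [0.0, 0.0, 1.0]] [[0.01842113346275858, -0.9998301830384222, 0.0005166500778731357], [-0.990765972536437, -0.01832355024613189, -0.13433925401871835], [0.13432590779844175, 0.001962802010701203, -0.9909352642339416]] [-30.57256041411988, 600.2018898229877, 1038.1975660357027]
side [[441.9638363546779, 0.0, 326.77305365693394], [0.0, 441.9638363546779, 201.19703205107686], [0.0, 0.0, 1.0]] [[-0.943349560362564, -0.33151037773701814, -0.013873587006150817], [-0.1947129463443095, 0.5869647971266169, -0.7858493465417067], [0.2686605208989139, -0.7386292685689957, -0.6182623457105852]] [543.538099016936, 202.19145736345342, 1033.7618007093954]
```

View pics/top0.png

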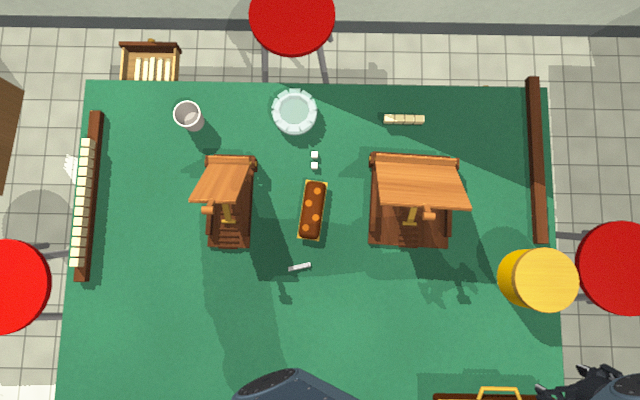

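View pics/side0.png

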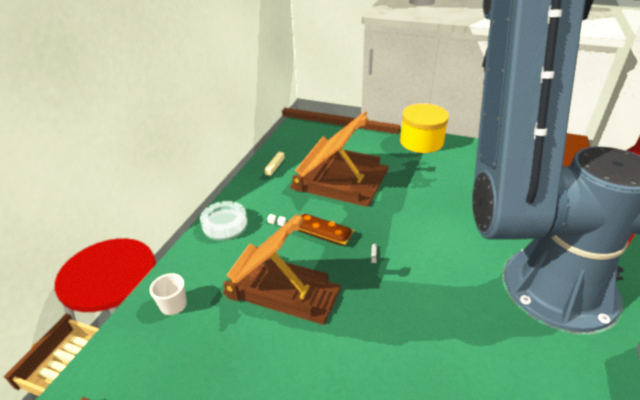

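The top view shows the wide rest on the right: hinge ends at about (372,158) and (458,160), tab at about (429,213). In the side view it is the far rest, with its free edge near (362,118). I'll enlarge both for exact pixels.

```bash
python3 - <<'E'
import cv2,numpy as np
a=cv2.imread("pics/top0.png")[140:260,355:485]; b=cv2.imread("pics/side0.png")[105:215,280:400]
a=cv2.resize(a,(390*1,360),interpolation=cv2.INTER_CUBIC); b=cv2.resize(b,(393,360),interpolation=cv2.INTER_CUBIC)
cv2.imwrite("pics/crop.png",np.hstack([a,b]))
E
```

```text
(no output)
```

View pics/crop.png

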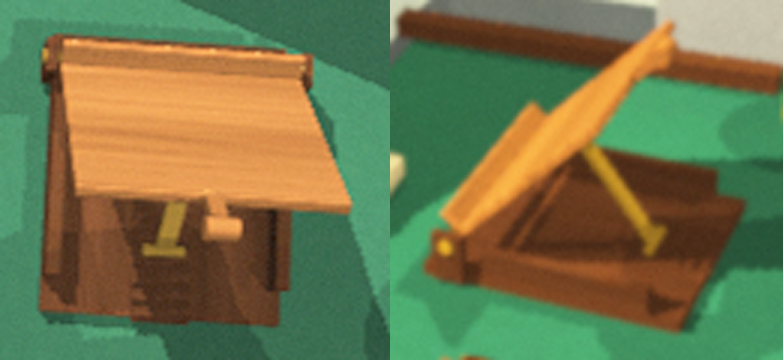

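The crop shows the tab at top pixel (429.3,216), and in the side view at about (363,121). The hinge pin ends are at top pixels (371,161) and (458,163), and side (297,180). The base's front corners are at top (368,243) and (448,248).

```bash
cat > h.py <<'E'
import numpy as np,pickle
F={n:pickle.load(open(n+"0.pkl","rb")) for n in("top","side")}
def ray(n,uv):
    f=F[n];R=np.array(f["R"]);d=R.T@np.linalg.solve(f["intrinsics"],[*uv,1]);return -R.T@f["t"],d/np.linalg.norm(d)
def plane(n,uv,z):
    c,d=ray(n,uv);return c+d*(z-c[2])/d[2]
def tri(a,b):
    (c1,d1),(c2,d2)=ray("top",a),ray("side",b)
    s=np.linalg.lstsq(np.c_[d1,-d2],c2-c1,rcond=None)[0];p,q=c1+s[0]*d1,c2+s[1]*d2
    return (p+q)/2,np.linalg.norm(p-q)
def proj(n,X):
    f=F[n];p=f["intrinsics"]@(np.array(f["R"])@X+f["t"]);return p[:2]/p[2]
E
python3 - <<'E'
from h import *
np.set_printoptions(precision=1,suppress=True)
t,e=tri((429.3,216),(363,121.5));print("tab",t,e)
l,r=plane("top",(370.5,161),45),plane("top",(457.8,163.2),45);print("hinge",l,r,np.linalg.norm(l-r),(l+r)/2)
print("side pin",plane("side",(280+55/3.27,105+245/3.27),45))
bl,br=plane("top",(355+40/3,140+311/3),12),plane("top",(355+278/3,140+325/3),12);print("base",bl,br,np.linalg.norm(bl-br))
# board free-edge corners
for u in((355+78/3,140+192/3),(355+350/3,140+210/3)): print(plane("top",u,180))
h=(l+r)/2;ang=np.arctan2(*(l-r)[[0,1]]);print("hinge dir yaw",-ang, "base", -np.arctan2(*(bl-br)[[0,1]]))
print("len",np.linalg.norm(t-h),"tilt",np.arcsin((t[2]-45)/235))
hd=(l-r)/np.linalg.norm(l-r);print("along",(t-h)@hd)
E
```

```text
tab [ 555.3 -257.6  212.2] 0.6085816830641088
hinge [ 715.8 -149.9   45. ] [ 714.1 -378.8   45. ] 228.84482087728546 [ 715.  -264.3   45. ]
side pin [ 723.2 -151.9   45. ]
base [ 501.  -148.7   12. ] [ 492.6 -357.2   12. ] 208.7173630677227
[ 583.9 -157.6  180. ]
[ 574.  -361.9  180. ]
hinge dir yaw -0.007247670381005123 base -0.04013997221735704
len 231.27715140726644 tilt 0.7918475289498802
along 5.558758216850689
```

```bash
python3 - <<'E'
from h import *
np.set_printoptions(precision=1,suppress=True)
print("pin tri",tri((370.5,161),(296.8,179.9)))
ax=np.array([1,-.045,0])
for q in(.66,.76,.86):
    z=45+235*np.sin(q);T=plane("top",(429.3,216),z);H=T+235*np.cos(q)*ax;print(q,"tab",T,"hinge",H[:2],"side px tab",proj("side",T),"base front mid px",proj("top",np.r_[H[:2]-220*ax[:2],12]),"pin px",proj("top",np.r_[H[:2]+105*np.array([.045,1]),45]),proj("side",np.r_[H[:2]+112*np.array([.045,1]),45]))
from workcell import *
print(monitor.read_tool_rot())
for T in((555,-257,330),(556,-257,195),(653,-261,252),(484,-253,26)):
  for y in(-.045,-.045+np.pi): 
    j=solver.ik(T,[np.pi,0,y]);print(T,j)
E
```

```text
pin tri (array([ 718.3, -148.8,   47.6]), np.float64(6.476095580803429))
0.66 tab [ 557.6 -263.8  189.1] hinge [ 743.3 -272.1] side px tab [362.6 127.7] base front mid px [411.4 236. ] pin px [377.1 149.2] [290.1 176.9]
0.76 tab [ 555.6 -259.1  206.9] hinge [ 726.  -266.8] side px tab [363.1 123. ] base front mid px [409.4 242.5] pin px [375.  155.5] [294.8 178.9]
0.86 tab [ 553.8 -254.8  223.1] hinge [ 707.2 -261.7] side px tab [363.5 118.5] base front mid px [407.6 249.7] pin px [373.1 162.5] [300. 181.]
[-3.1 -0.   0.4]
(555, -257, 330) [-0.5  0.4  1.4 -0.   1.4  1.1]
(555, -257, 330) [-0.5  0.4  1.4  0.   1.4 -2. ]
(556, -257, 195) [-0.5  0.5  1.5 -0.   1.1  1.1]
(556, -257, 195) [-0.5  0.5  1.5  0.   1.1 -2. ]
(653, -261, 252) [-0.4  0.6  1.2 -0.   1.3  1.2]
(653, -261, 252) [-0.4  0.6  1.2  0.   1.3 -2. ]
(484, -253, 26) [-0.6  0.6  1.8 -0.   0.7  1. ]
(484, -253, 26) [-0.6  0.6  1.8  0.   0.7 -2.1]
```

Both views agree on the tab, at about (555,-258,212), with the hinge at about (717,-264,45) and tilt about 0.8. Moving to grasp it now.

```bash
python3 - <<'E'
from workcell import *
import numpy as np,cv2
np.set_printoptions(precision=2,suppress=True)
O=[np.pi,0,-.045]
p=np.array(monitor.read_tcp_pos());manip.servo_line([p[0],p[1],330],v=200)
manip.move_pose([555,-257.5,330],O)
manip.servo_line([555,-257.5,193],v=100,force_limit=8)
print(monitor.read_tcp_pos(),monitor.read_contact_force())
fingers.clamp()
print(monitor.read_finger_gap(),monitor.read_grip_force(),monitor.read_contact_force(),monitor.read_time())
c=[]
for n,(u,v) in(("top",(340,110)),("side",(240,60))):
    f=grab_frame(n)["color"][:,:,::-1];c.append(cv2.resize(f[v:v+170,u:u+160],(400,425),interpolation=cv2.INTER_CUBIC))
cv2.imwrite("pics/grip.png",np.hstack(c))
E
```

```text
[ 555.25 -257.64  193.62] [-1.17 -0.48 -0.26]
0.26839683667404085 58.90421211719513 [-4.43 22.14  9.59] 4.35
```

View pics/grip.png

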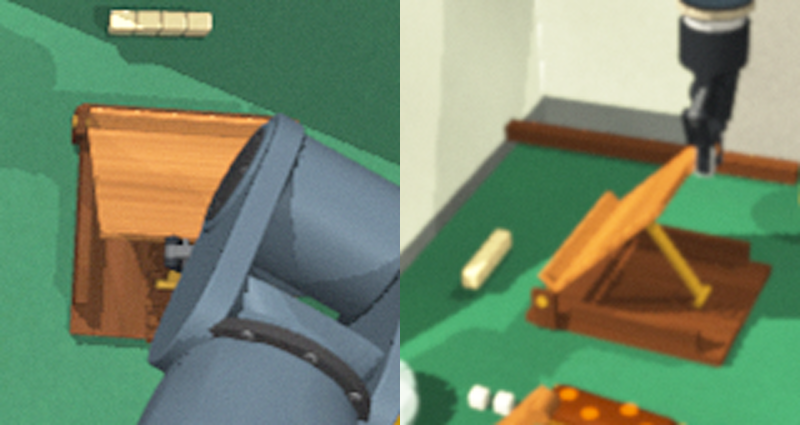

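The pads hold the tab: gap 0.27 is about 23 mm, and the side crop shows the fingers on it at (705,150). I'll raise it along the arc in short steps, trimming y and radius from the measured force.

```bash
cat > arc.py <<'E'
from workcell import *
import numpy as np
ax=np.array([1,-.045,0]);hy=np.array([.045,1,0]);H=np.array([717,-264.5,45.]);R=235.
def go(q0,q1,off,v=90,step=.06,zero=np.zeros(3),kr=.06,ky=.06):
    for q in np.linspace(q0,q1,int(abs(q1-q0)/step)+2)[1:]:
        rad=-np.cos(q)*ax+np.array([0,0,np.sin(q)])
        tgt=H+R*rad+off[0]*rad+off[1]*hy-[0,0,19]
        if manip.servo_line(tgt,v=v,force_limit=60): print("FORCE STOP",q);break
        f=np.array(monitor.read_contact_force())-zero
        fr,fy,ft=f@rad,f@hy,f@(np.sin(q)*ax+np.array([0,0,np.cos(q)]))
        print(f"{q:.2f} fr{fr:6.1f} fy{fy:6.1f} ft{ft:6.1f} off {off[0]:.1f} {off[1]:.1f} gap{monitor.read_finger_gap():.2f} t{monitor.read_time():.1f}")
        off=[off[0]+np.clip(kr*fr,-1.5,1.5),off[1]+np.clip(ky*fy,-1,1)]
        if max(abs(fr),abs(fy),abs(ft))>70: break
    return q,off
E
python3 - <<'E'
from arc import *
g=np.array(monitor.read_tcp_pos())+[0,0,19]-H
q=np.arctan2(g[2],-g@ax);off=[np.hypot(g@ax,g[2])-R,g@hy+1];print(q,off)
print(go(q,q+.2,off,v=60,step=.04))
E
```

```text
0.7984556323539909 [np.float64(-1.6109440861223163), np.float64(4.310788440706298)]
0.84 fr  -3.7 fy  -4.6 ft  -1.3 off -1.6 4.3 gap0.27 t4.8
0.88 fr  -1.3 fy  -6.5 ft  -2.7 off -1.8 4.0 gap0.27 t5.1
0.92 fr  -2.5 fy  -4.3 ft   2.4 off -1.9 3.6 gap0.27 t5.4
0.96 fr   1.2 fy  -4.6 ft  -3.2 off -2.1 3.4 gap0.27 t5.7
1.00 fr  -0.2 fy  -2.0 ft  -0.6 off -2.0 3.1 gap0.27 t6.0
(np.float64(0.9984556323539908), [np.float64(-2.002936789651203), np.float64(2.993042400850945)])
```

```bash
python3 - <<'E'
from arc import *
import cv2
print(go(.998,1.31,[-2,3],v=80,step=.06))
c=[]
for n,(u,v) in(("top",(340,110)),("side",(240,60))):
    f=grab_frame(n)["color"][:,:,::-1];c.append(cv2.resize(f[v:v+170,u:u+160],(400,425),interpolation=cv2.INTER_CUBIC))
cv2.imwrite("pics/up.png",np.hstack(c))
E
```

```text
1.05 fr  -2.4 fy  -0.2 ft   3.2 off -2.0 3.0 gap0.26 t6.3
1.10 fr  -0.7 fy   0.6 ft   1.8 off -2.1 3.0 gap0.26 t6.6
1.15 fr  -0.3 fy   0.3 ft   1.2 off -2.2 3.0 gap0.27 t6.9
1.21 fr   0.6 fy   0.7 ft  -2.1 off -2.2 3.0 gap0.26 t7.2
1.26 fr  -0.5 fy  -1.8 ft  -1.9 off -2.2 3.1 gap0.27 t7.5
1.31 fr  -0.4 fy   0.5 ft  -1.2 off -2.2 3.0 gap0.27 t7.8
(np.float64(1.31), [np.float64(-2.2269971234506936), np.float64(3.0025633260268427)])
```

View pics/up.png

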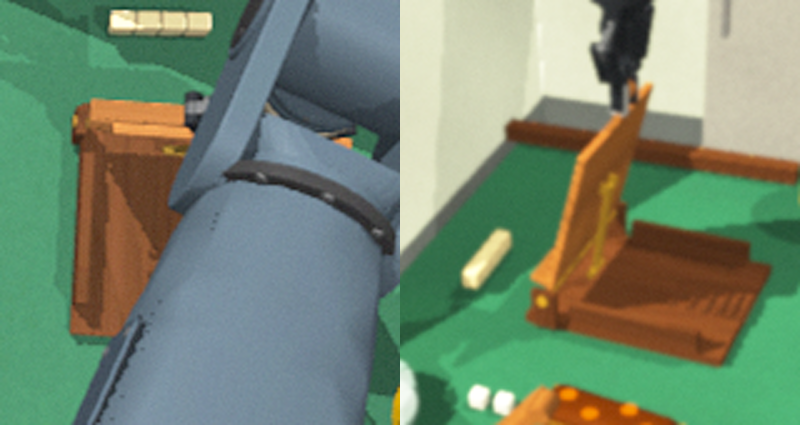

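The board stands nearly upright, still held at (620,105), and the prop has folded against it near (605,220), so it has let go. I'll lower it now.

```bash
python3 - <<'E'
from arc import *
print(go(1.31,.1,[-2.2,3.0],v=80,step=.08))
print(monitor.read_tcp_pos())
E
```

```text
1.23 fr  -6.6 fy  -1.0 ft   1.5 off -2.2 3.0 gap0.27 t8.3
1.16 fr  -0.4 fy   2.3 ft   1.0 off -2.6 2.9 gap0.27 t8.6
1.08 fr   3.2 fy   2.5 ft   1.4 off -2.6 3.1 gap0.27 t9.0
1.01 fr   4.3 fy   2.8 ft   1.3 off -2.4 3.2 gap0.27 t9.4
0.93 fr   3.8 fy   2.1 ft   0.8 off -2.2 3.4 gap0.26 t9.7
0.86 fr  -1.0 fy   0.6 ft   0.8 off -1.9 3.5 gap0.27 t10.1
0.78 fr  -0.7 fy   0.2 ft   0.5 off -2.0 3.6 gap0.27 t10.5
0.71 fr   2.1 fy   0.7 ft   0.6 off -2.0 3.6 gap0.27 t10.8
0.63 fr   1.7 fy   0.2 ft   1.1 off -1.9 3.6 gap0.27 t11.2
0.55 fr  -0.2 fy  -0.3 ft  -0.2 off -1.8 3.6 gap0.27 t11.6
0.48 fr   1.6 fy   0.8 ft  -0.5 off -1.8 3.6 gap0.26 t11.9
0.40 fr   2.3 fy   1.2 ft   0.0 off -1.7 3.7 gap0.27 t12.3
0.33 fr   1.2 fy   1.1 ft   1.0 off -1.6 3.7 gap0.27 t12.7
0.25 fr  -0.3 fy   0.6 ft  -0.5 off -1.5 3.8 gap0.26 t13.0
0.18 fr   1.4 fy   0.5 ft   0.1 off -1.5 3.8 gap0.26 t13.4
0.10 fr   1.6 fy   0.2 ft   0.4 off -1.5 3.9 gap0.27 t13.8
(np.float64(0.1), [np.float64(-1.3597085379706049), np.float64(3.8647724590691874)])
[ 484.78494809 -250.24491413   49.49426573]
```

```bash
python3 - <<'E'
from arc import *
import cv2
p=np.array(monitor.read_tcp_pos())
print(manip.servo_line([p[0]-1,p[1],16],v=25,force_limit=12),monitor.read_tcp_pos(),monitor.read_contact_force(),monitor.read_finger_gap())
fingers.gripper_open();manip.wait(.3);print(monitor.read_contact_force())
p=np.array(monitor.read_tcp_pos())
manip.servo_line([p[0],p[1],p[2]+40],v=60,force_limit=15)
manip.servo_line([p[0],p[1],300],v=200)
manip.move_pose([300,-420,320],[np.pi,0,-.045]);print(monitor.read_contact_force(),monitor.read_time())
c=[]
for n,(u,v) in(("top",(340,110)),("side",(240,60))):
    f=grab_frame(n)["color"][:,:,::-1];c.append(cv2.resize(f[v:v+210,u-160:u+160] if n=="top" else f[v:v+270,u-20:u+180],(400,425),interpolation=cv2.INTER_CUBIC))
cv2.imwrite("pics/end.png",np.hstack(c))
E
```

```text
True [ 483.692507   -250.1732544    24.47730463] [-3.54248981  1.30347287  8.2862871 ] 0.26458276868364944
[ 0.50009367  0.90449031 -1.14258271]
[ 0.05937799 -0.03743434 -0.26703826] 18.7833
```

View pics/end.png

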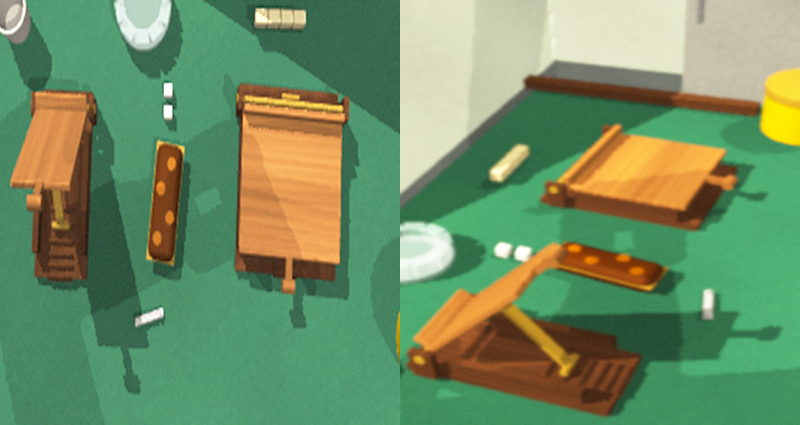

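The wide board lies flat, with its tab at (288,285) in the top crop. The narrow rest is still propped, and the arm is clear of everything.

```bash
python3 -c "
from workcell import *
print(job_done())"
```

```text
the job is handed in; nothing more can be done
None
```

I folded the wide bookrest flat and let go of it, left the narrow one propped as it was, and handed the job in at about 19 s; `job_done()` gave no verdict.

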